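# Slide the carrier home in the microscope stage dock and swing its catch over

### The arm

A 6-joint arm with a two-finger parallel gripper is mounted at the origin on the work surface. World frame = base frame: x ahead of the robot, y to its left, z up, the work surface at z = 0. Lengths are in mm, angles in rad, forces in N, time in s.
With the tool pointing down it reaches from about 275 to 825 mm from the base axis. Payload 4.9 kg.
Tool frame: the origin (TCP) lies at the very end of the fingers, on their centre line; the grasp point (between the pads) lies 19 mm behind it; z points along the fingers, y is the line along which they close (so a half turn about z gives the same grasp; the last joint's range is limited). The gripper opens to 85 mm and grips with 20 to 120 N. Pads are 22 mm wide; open, the fingers measure 114 mm over their backs; the gripper's body (76 mm by 85 mm) begins 54 mm behind the grasp point. The pads swing forward as they close: fully open they stand 13 mm farther back than shut.
Start: joints at [-1.25, 0.326, -0.193, 1.052, 0, 1.437], TCP at [241.619, -494.104, 209.481] pointing down, gripper open.
Joint ranges: [-2.65, 2.65], [-0.97, 1.79], [-1.3, 1.35], [-1.93, 2.1], [-1.47, 1.37], [-3.14, 3.14]. Speed limits (rad/s): [2.57, 2.57, 3.14, 3.14, 3.14, 3.14].

### API

Orientations are given as [roll, pitch, yaw] about the fixed x, y, z axes, in that order (R = Rz(yaw) Ry(pitch) Rx(roll)).
In Python, from bench import bot, solve_ik, imaging gives the robot as it stands. Calls block until the motion is done:
- bot.move_ptp(position, orientation): joint-space move of the TCP to a pose.
- bot.movel(position, rot=None, max_speed=150, threshold=None): straight line of the TCP; rot=None keeps the orientation; max_speed is the mean speed in mm/s. With threshold (N) it stops when the force on the tool has changed by that much, and returns True; else False.
- bot.move_j(angles): joint-space move.
- bot.grip(opening, effort=None): opening from 0.0 (shut) to 1.0 (fully open); effort is the grip in N (None keeps the last); returns when the fingers have stopped.
- bot.dwell(seconds).
- solve_ik(position, orientation): joint angles nearest the present ones, or None.
- bot.get_state(): the state.
- imaging.capture(name): name is "scene" or "top" or "wrist"; returns the picture (400x640x3 uint8, blue, green, red); there is no depth.
- imaging.camera_model(name): a dict with "K" (3x3 intrinsics, pixels), "position" and "rotation" of the camera in the world. Camera axes: x right, y up, looking along -z (the intrinsics and any distortion apply to the point x, -y, -z); pixel columns grow to the right and rows downward; lengths in mm; the calibration is good to about 2 mm. A picture is of the moment at which its call begins: read the wrist's pose just before it. camera_model takes no time and is no camera call; for the wrist camera it gives the pose at the moment of the call.
A pose or a line that the arm cannot do raises bot.IKError and nothing moves.
- bot.sign_off(): hands the job in; it is judged then, once.
The state is a dict: "t": time; "qpos": joint angles; "joint_velocities": joint speeds; "effort": joint torques, N m; "tcp_pos": TCP position; "orientation": TCP orientation; "contact_force": force on the tool from outside, world axes, zero at the start; "wrist_torque": the same for the moment, N m; "opening": opening from 0.0 (shut) to 1.0 (fully open); "gripper_force": force on a finger pad.
Only numpy, scipy, OpenCV 4.12 (cv2) and the standard library are available. Lean on these libraries where they do the work, as an engineer would, in place of code of your own. Each camera call takes 0.05 s, during which the arm holds its last target. There are 200 camera calls.

### The job

Nothing is to be gripped or lifted: with a fingertip, push the dark slide carrier along the dock's rails from behind, towards the end where the catch is, until you feel it drop into its locating notches. Then push the catch by its upright post all the way round over the seated carrier, and take the hand clear; leave the bottle, the jar and the tip box alone.

Things in the scene. Friction and masses are not known exactly. Their poses are not given: they have to be found in the camera images.
- carrier: Slide carrier: loose dark metal plate 140 (x) x 110 (y) x 10 mm with four flat glass slides in its top, on four 8 mm high feet; 0.3 to 0.65 kg. Origin: its centre at the level of the feet's undersides; the plate spans z = 8 to 18 mm above it. x is the slide direction, z up. Starts on the rails 70 to 130 mm short of its seat, with 2 mm side play between the fences; 1.5 to 5 N slide it.
- carrier_rear (a point): Middle of the carrier's rear edge (the edge to push, 110 mm wide, 10 mm high), half-way up the plate, at carrier x = -70 mm: 33 mm above the table while it rides on the rails, 27 mm once seated.
- dock: Fixed dock: aluminium base 320 x 130 x 8 mm (x from -205 to +115) with four rails along its x. Origin: on the table under the seated carrier's centre; x is the slide direction (robot's left, within 20 degrees), z up. Rail tops 20 mm above the table, at |y| = 26 to 54 mm; between them only the base, 8 mm high. Fences at |y| = 57 to 61 mm, 28 mm high. Catch on the -y side.
- seat (a point): Where the carrier's origin lies when seated: dock x = 0, y = 0, 14 mm above the table; axes as the dock. Each rail has one notch 14 mm long, 6 mm deep; the carrier's feet are 10 mm long and all four drop in together, only here: it sinks 6 mm and the notch walls then stop it within 2 mm. Pushed too fast it may skip the notches and run on, up to 37 mm, to an end bar; it can be pushed back.
- catch (a joint): Catch angle, rad: steel arm 56 mm long, 14 wide, 6 thick. 0: it points along dock +x, beside the dock; grows anticlockwise seen from above, towards dock +y; 1.6 is its end stop, square across the carrier's edge. Starts at 0 to 0.25, stays where left (1.3 N at the post). Its underside is 34.5 mm above the table: it clears a seated carrier (top 32) but is blocked by a riding one (top 38).
- catch_pivot (a point): Axis of the catch's pivot, top of the hub, 40.5 mm above the table, at dock x = +10, y = -85 mm; axes as the dock. Hub 24 mm across, standing on a tab of the base.
- catch_post (a point): Middle of the catch's upright black post, 12 mm across, 48 mm from the pivot; the point is 55.5 mm above the table. The post stands on the arm, from 40.5 to 70.5 mm above the table, and turns with the catch about its pivot.
- bottle: Clear bottle with a blue cap, 64 mm across, 135 mm high, standing on the bench to the side of the dock; a bystander. Origin: centre of its underside.
- jar: Small amber jar with a white lid, 60 mm across, 75 mm high, standing on the bench to the side of the dock; a bystander. Origin: centre of its underside.
- tipbox: Grey tip box with a white lid, 88 x 123 x 56 mm, beyond the dock; a bystander. Origin: centre of its underside.
Things that resemble listed ones, but are neither listed nor needed, are in the scene too. There is more than one size of the carrier; the one meant has the size given above.

How it is judged (in metres and radians):
On the way, in this order (a step that is already met when the one before it is completed fails the run):
1. the carrier has dropped into its notches, the catch still open (x of carrier in the frame of seat between -0.005 and 0.005 m and y of carrier in the frame of seat between -0.006 and 0.006 m and z of carrier in the frame of seat below 0.0025 m and angle between carrier's own z axis and vertical below 0.03 rad and angle between the x axis of carrier and the x axis of seat, either way round below 0.09 rad and value of joint catch below 0.9 rad), for 0.2 s.
2. the catch is swung over the seated carrier (x of carrier in the frame of seat between -0.005 and 0.005 m and y of carrier in the frame of seat between -0.006 and 0.006 m and z of carrier in the frame of seat below 0.0025 m and angle between carrier's own z axis and vertical below 0.03 rad and angle between the x axis of carrier and the x axis of seat, either way round below 0.09 rad and value of joint catch above 1.4 rad), for 0.2 s.
At the end, for the whole second after the job is handed in: The carrier rests level in the notches: its origin within 5 mm of the seat along the rails, 6 mm across, less than 2.5 mm above it, tilted less than 0.03 rad; the catch stands beyond 1.4 rad over it; both are at rest (all of step 2 and linear speed of carrier below 0.01 m/s and velocity of joint catch below 0.05 rad/s); the robot touches nothing.
It fails at once if the carrier is lifted off the rails or tipped (z of carrier in the frame of seat above 0.018 m or angle between carrier's own z axis and vertical above 0.2 rad).
It fails at once if a bystander is moved or knocked over (distance of any of bottle, jar, tipbox from where it was at the start of the episode above 0.02 m or angle between any of bottle, jar, tipbox's own z axis and vertical above 0.3 rad).
It also fails if it takes over 51 s, if anything falls off the work surface, if the arm or the gripper's body presses on something with over 40 N, if the wrist force passes 120 N, or if a joint passes its speed limit or range.

## Working session

There is one attempt and no reset: what is moved stays moved. The work goes in short steps, each a Python script; the robot and the scene stay as the last script left them, time stands still between calls to the robot, and variables do not carry over. Pictures are saved under pics/ and viewed, at most 10 in all, crops included, and the job is handed in when it is done.

```bash
mkdir -p pics; ls; python3 - <<'E'
from bench import bot, imaging
import cv2
for n in("scene","top"):
    cv2.imwrite(f"pics/{n}0.png",imaging.capture(n))
    m=imaging.camera_model(n); print(n,m)
s=bot.get_state();print(s['t'],s['orientation'],s['contact_force'])
E
```

```text
pics
scene {'K': array([[393.69943605,   0.        , 322.70223348],
       [  0.        , 393.69943605, 202.44325733],
       [  0.        ,   0.        ,   1.        ]]), 'position': array([1183.37858899,  413.98608242, 1137.07899635]), 'rotation': array([ 0.58085381, -0.00340981,  2.23184169])}
top {'K': array([[497.23670243,   0.        , 320.04192622],
       [  0.        , 497.23670243, 203.14272774],
       [  0.        ,   0.        ,   1.        ]]), 'position': array([ 3.53461689e+02, -8.17358226e-01,  1.40875315e+03]), 'rotation': array([ 2.11830372e-01, -5.85141965e-04, -1.52753265e+00])}
0.1 [-3.14007386e+00 -2.14699864e-04  4.54738687e-01] [ 0.68267711 -0.976889    0.17045685]
```

View pics/top0.png

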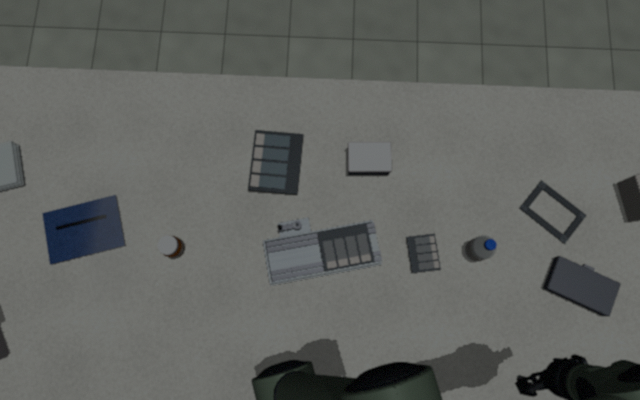

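View pics/scene0.png

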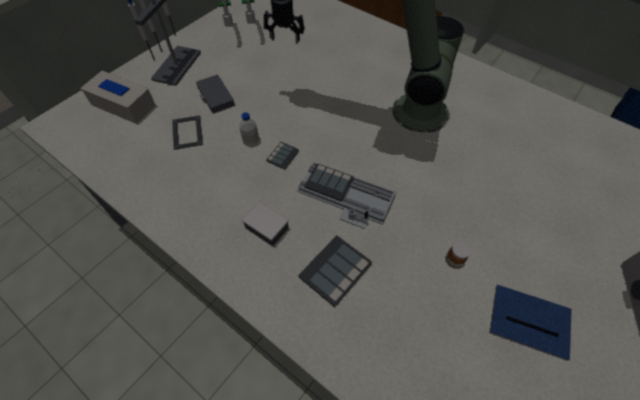

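The top view has three dark slide plates: a large one on the bench at (275,162), the one on the dock rails at (347,247), and a small one on the bench at (423,253). The one on the rails is meant. The catch is at (290,227), the bottle at (484,247), the jar at (171,246) and the tip box at (369,158).

```bash
cat >h.py <<'E'
import numpy as np, cv2
from scipy.spatial.transform import Rotation as Ro
from bench import bot, imaging, solve_ik
def ray(px,z,m):
    R=Ro.from_euler('xyz',m['rotation']).as_matrix() if np.shape(m['rotation'])!=(3,3) else m['rotation']
    v=np.linalg.inv(m['K'])@[px[0],px[1],1]; d=R@(v*[1,-1,-1]); p=np.array(m['position'])
    return p+d*(z-p[2])/d[2]
def proj(P,m):
    R=Ro.from_euler('xyz',m['rotation']).as_matrix()
    c=R.T@(np.array(P)-m['position']); c=c*[1,-1,-1]; q=m['K']@c; return q[:2]/q[2]
E
python3 - <<'E'
from h import *
m=imaging.camera_model("top")
for n,p,z in [("carTL",(318,232),38),("carTR",(372,223),38),("carBR",(378,263),38),("carBL",(323,271),38),("dockTL",(264,238),8),("dockTR",(375,222),8),("dockBR",(381,264),8),("dockBL",(271,283),8),("hub",(283,228),40),("bottle",(489,244),135),("jar",(167,245),75),("tip",(369,158),56),("small",(410,236),10)]:
    print(n,ray(p,z,m).round(0))
w=imaging.camera_model("wrist"); s=bot.get_state(); print(w,s['tcp_pos'],m.keys())
im=cv2.imread("pics/top0.png")[200:300,250:400]
cv2.imwrite("pics/topc.png",cv2.resize(im,None,fx=5,fy=5,interpolation=cv2.INTER_CUBIC))
E
```

```text
carTL [566.  13.  38.]
carTR [ 598. -136.   38.]
carBR [ 487. -155.   38.]
carBL [458.  -5.  38.]
dockTL [546. 166.   8.]
dockTR [ 606. -148.    8.]
dockBR [ 487. -167.    8.]
dockBL [421. 138.   8.]
hub [572. 111.  40.]
bottle [ 539. -429.  135.]
jar [507. 418.  75.]
tip [ 781. -122.   56.]
small [ 570. -248.   10.]
{'K': array([[323.68824295,   0.        , 315.81781141],
       [  0.        , 323.68824295, 199.05394427],
       [  0.        ,   0.        ,   1.        ]]), 'position': array([ 315.17611227, -458.21497112,  373.52285717]), 'rotation': array([-0.32111134,  0.00192834, -1.11680641])} [ 241.42282423 -493.57193852  208.79586622] dict_keys(['K', 'position', 'rotation'])
```

View pics/topc.png

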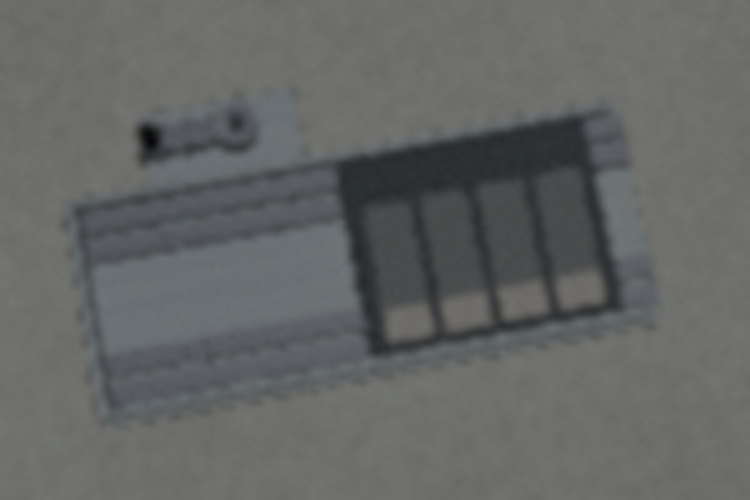

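The crop confirms the carrier on the rails: full width, with its rear edge at the right, about crop x = 585–620. The catch hub is at crop (236,130) and its post at (148,138). Next I'll close the gripper and look from above.

```bash
python3 - <<'E'
from h import *
bot.grip(0.0)
bot.move_ptp([510,20,230],[np.pi,0,1.784])
m=imaging.camera_model("wrist"); im=imaging.capture("wrist"); np.save("m1.npy",m,allow_pickle=True)
cv2.imwrite("pics/w1.png",im); s=bot.get_state(); print(s['t'],s['tcp_pos'],s['orientation'],s['qpos'],m)
E
```

```text
3.0 [510.09372293  19.12001636 229.9332474 ] [-3.14147695e+00  2.05277510e-04  1.78241585e+00] [-1.07075546e-01  2.39620882e-01 -2.58136436e-01  1.07308457e+00
 -2.31194502e-04  1.25210127e+00] {'K': array([[323.68824295,   0.        , 315.81781141],
       [  0.        , 323.68824295, 199.05394427],
       [  0.        ,   0.        ,   1.        ]]), 'position': array([493.71729341,  98.54603908, 394.65063607]), 'rotation': array([-3.21348898e-01, -1.32163634e-05,  2.10963495e-01])}
```

View pics/w1.png

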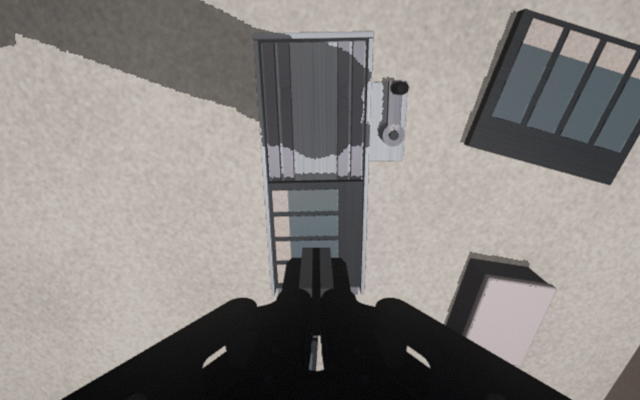

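The wrist view shows the hub at about (393,134), the post top at (400,87), the carrier's front edge at row 181 (columns 268–365), and the fences running from (258,40) and (373,34) down to row 290.

```bash
python3 - <<'E'
from h import *
m=np.load("m1.npy",allow_pickle=True).item()
P=lambda px,z:ray(px,z,m)[:2]
a,b,c,d=P((258,45),28),P((275,285),28),P((373,45),28),P((364,285),28)
for v in(a-b,c-d): print("fence yaw",np.arctan2(v[1],v[0]))
v=a-b+c-d; yaw=np.arctan2(v[1],v[0]); u=v/np.linalg.norm(v); n=np.array([-u[1],u[0]])
hub=P((393,134),40.5); post=P((400,87),70.5)
o=hub-10*u+85*n
print("yaw",yaw,"hub",hub,"post",post,np.linalg.norm(post-hub),"origin by hub",o)
f=lambda p:((p-o)@u,(p-o)@n)
for k,p in dict(a=a,b=b,c=c,d=d,front1=P((268,181),38),front2=P((365,181),38),post=post,endL=P((258,37),28),endR=P((373,34),28)).items(): print(k,np.round(f(p),1))
w=(post-hub);print("catch",np.arctan2(w@n,w@u))
E
```

```text
fence yaw 1.803194546185652
fence yaw 1.796338280118513
yaw 1.7997666175712488 hub [584.46241502  73.19963215] post [570.81613527 119.0076063 ] 47.79740000502042 origin by hub [503.95060962  44.16776704]
a [101.6  56.4]
b [-184.4   55.4]
c [ 99.5 -62.1]
d [-186.5  -61.1]
front1 [-40.8  53.9]
front2 [-42.7 -56.7]
post [ 57.7 -82.1]
endL [109.1  55.8]
endR [109.7 -61.7]
catch 0.06056047562543822
```

```bash
cat >>h.py <<'E'
yaw=1.80; u=np.array([np.cos(yaw),np.sin(yaw)]); n=np.array([-u[1],u[0]]); o=np.array([503.95,44.17])-2*n
W=lambda x,y,z:[*(o+x*u+y*n),z]
def D(p): d=np.array(p[:2])-o; return np.round([d@u,d@n,p[2]],1)
E
python3 - <<'E'
from h import *
r=[np.pi,0,yaw]
bot.move_ptp(W(-222,0,80),r); bot.movel(W(-222,0,23),max_speed=120)
s=bot.get_state(); print(s['t'],D(s['tcp_pos']),s['contact_force'])
r=bot.movel(W(-195,0,23),max_speed=60,threshold=4)
s=bot.get_state(); print(r,s['t'],D(s['tcp_pos']),s['contact_force'])
r=bot.movel(W(-100,0,23),max_speed=30,threshold=12)
s=bot.get_state(); print(r,s['t'],D(s['tcp_pos']),s['contact_force'])
if not r:
    r=bot.movel(W(-68,0,23),max_speed=18,threshold=9)
    s=bot.get_state(); print(r,s['t'],D(s['tcp_pos']),s['contact_force'])
cv2.imwrite("pics/w2.png",imaging.capture("wrist"))
E
```

```text
4.6 [-221.8   -0.7   23.8] [ 0.47462439 -0.55387821 -0.7867957 ]
False 5.2 [-194.8   -0.2   23.2] [-0.03116518 -0.29747756 -0.66050598]
False 8.5167 [-100.1   -0.    23. ] [0.25361511 1.05391621 0.12890598]
False 10.4417 [-68.1  -0.   23. ] [-0.49191395  0.01291968 -0.07072079]
```

View pics/w2.png

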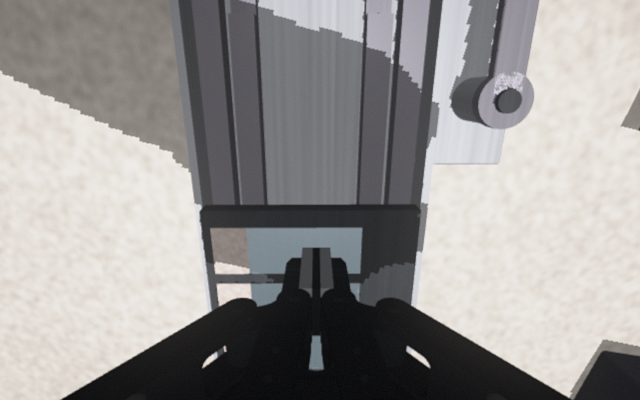

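The carrier's front edge is at row 207 (columns 203–420) and the fingers are shut, with the tip at (315,250). The tip seems to sit in front of the plate even though no force was felt, so I'll check the geometry.

```bash
python3 - <<'E'
from h import *
m=imaging.camera_model("wrist"); s=bot.get_state()
print(D(s['tcp_pos']),proj(s['tcp_pos'],m),s['opening'],D(m['position']))
for p,z in[((203,207),38),((420,207),38),((203,207),32),((420,207),32),((508,100),40.5)]: print(p,z,D(ray(p,z,m)))
cv2.imwrite("pics/t2.png",cv2.resize(imaging.capture("top")[180:300,220:420],None,fx=4,fy=4,interpolation=cv2.INTER_CUBIC))
E
```

```text
[-68.1   0.   23. ] [314.73488472 243.32133146] 0.0013164403139772438 [ 12.9  -0.7 187.7]
(203, 207) 38 [-41.   54.8  38. ]
(420, 207) 38 [-41.1 -51.8  38. ]
(203, 207) 32 [-43.1  57.   32. ]
(420, 207) 32 [-43.2 -53.9  32. ]
(508, 100) 40.5 [  9.3 -84.3  40.5]
```

View pics/t2.png

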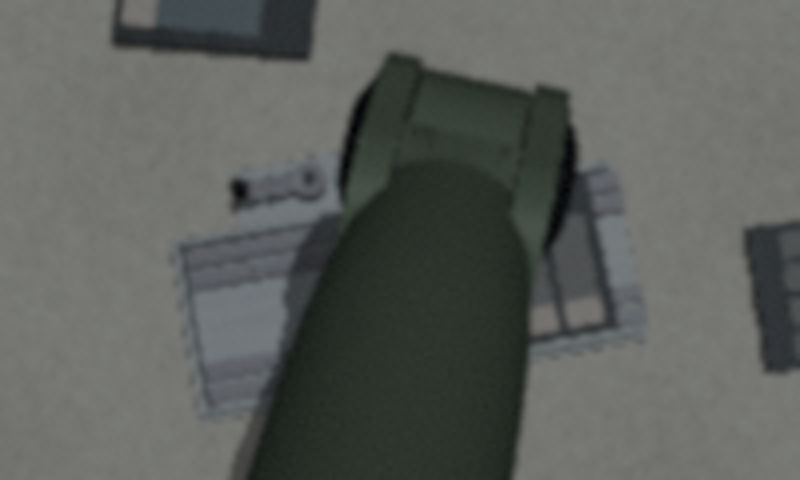

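The carrier hasn't moved: its front is still at dock x = -41. The fingertip's image row (248, with the pad front face ahead of the centre line) suggests the real tip is 15–27 mm above the reported TCP, so it passed over the plate. I'll back off and feel for the table behind the dock to find the true tip height.

```bash
python3 - <<'E'
from h import *
bot.movel(W(-68,0,45),max_speed=150); bot.movel(W(-235,0,45),max_speed=200); bot.movel(W(-235,0,18),max_speed=100)
s=bot.get_state(); print(s['t'],D(s['tcp_pos']),s['contact_force'],s['opening'])
r=bot.movel(W(-235,0,-32),max_speed=25,threshold=4)
s=bot.get_state(); print(r,s['t'],D(s['tcp_pos']),s['contact_force'])
cv2.imwrite("pics/s3.png",cv2.resize(imaging.capture("scene")[110:260,240:440],None,fx=4,fy=4,interpolation=cv2.INTER_CUBIC))
E
```

```text
12.2417 [-233.9    0.3   17.7] [-0.06555289 -0.57394949  0.23829994] 0.0005099585385171459
True 13.675 [-2.349e+02  1.000e-01 -2.170e+01] [-9.8877775e-02  2.5239547e-03  4.9451773e+00]
```

View pics/s3.png

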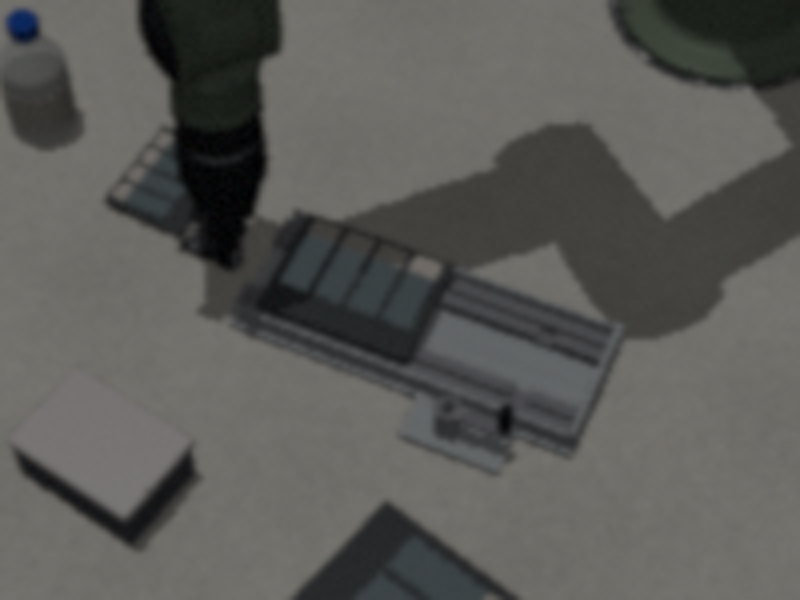

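The fingers touched the table behind the dock at a reported z of -21.7, so the real tip is about 21.5 mm above the reported TCP. The scene crop shows the carrier unmoved and the tip on bare bench behind it, at crop (232,265). I'll push again with that offset corrected.

```bash
echo "T=21.5  # real tip height above reported TCP" >>h.py; python3 - <<'E'
from h import *
z=22-T
bot.movel(W(-235,0,z),max_speed=100)
def rep(r): s=bot.get_state(); print(r,s['t'],D(s['tcp_pos']),(s['contact_force'][:2]@u).round(2),s['contact_force'].round(1)); return r
rep(0)
r=rep(bot.movel(W(-180,0,z),max_speed=50,threshold=1.8))
x=D(bot.get_state()['tcp_pos'])[0]
if r:
    r=rep(bot.movel(W(x+85,0,z),max_speed=32,threshold=12))
    if not r: rep(bot.movel(W(x+120,0,z),max_speed=18,threshold=7))
    m=imaging.camera_model("wrist"); im=imaging.capture("wrist"); np.save("m4.npy",m,allow_pickle=True)
    cv2.imwrite("pics/w4.png",im)
E
```

```text
0 14.1083 [-235.4   -0.5    0.9] 1.11 [-1.   0.9 -0.5]
True 14.9083 [-1.922e+02  5.000e-01  1.000e-01] -0.65 [ 0.3 -0.6  0.2]
False 17.75 [-107.2   -0.     0.5] -1.97 [ 0.4 -1.9 -1.1]
True 19.2 [-79.9   0.1   0.6] -1.32 [ 0.5 -1.2  0.4]
```

View pics/w4.png

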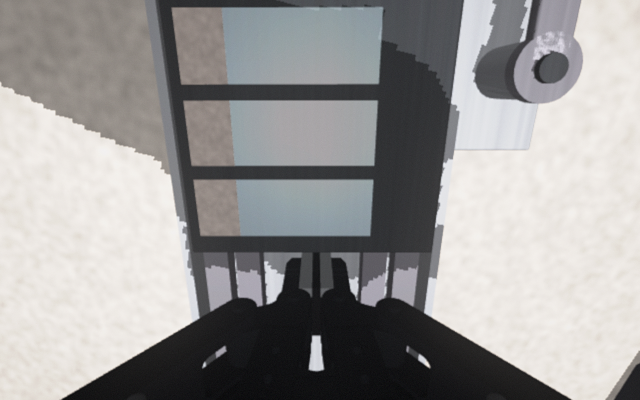

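The carrier now sits with its rear edge at row 252, columns 193–435, right ahead of the fingertip. I'll use its apparent width to tell the two plate-top heights apart (32 mm seated, 38 mm riding), then push a little more to confirm it is locked.

```bash
python3 - <<'E'
from h import *
m=np.load("m4.npy",allow_pickle=True).item()
for z in(32,38):
    a,b=D(ray((193,252),z,m)),D(ray((435,252),z,m)); print(z,a,b,a[1]-b[1])
print("hub",D(ray((548,67),40.5,m)))
z=22-T
def rep(r): s=bot.get_state(); print(r,s['t'],D(s['tcp_pos']),(s['contact_force'][:2]@u).round(2)); return r
rep(bot.movel(W(-84,0,z),max_speed=40))
rep(bot.movel(W(-70,0,z),max_speed=15,threshold=9))
E
```

```text
32 [-68.8  55.8  32. ] [-68.7 -55.2  32. ] 111.0
38 [-65.6  53.2  38. ] [-65.5 -52.8  38. ] 106.0
hub [  9.3 -83.4  40.5]
False 19.5 [-83.9   0.1   0.4] -0.11
True 20.0417 [-80.1   0.2   0.4] -0.84
```

Seated: it stops hard again at the same place, and the width fits only at z = 32. Now the catch.

```bash
python3 - <<'E'
from h import *
def rep(r): s=bot.get_state(); print(r,s['t'],D(s['tcp_pos']),s['contact_force'].round(1)); return r
c=np.array([10,-83.5]); z=47-T
def pose(th,back,z):
    p=c+48*np.array([np.cos(th),np.sin(th)])-back*np.array([-np.sin(th),np.cos(th)])
    return W(*p,z),[np.pi,0,yaw+th+np.pi/2]
bot.movel(W(-95,0,22-T),max_speed=100); bot.movel(W(-95,0,75),max_speed=200)
bot.move_ptp(*pose(0.06,36,75)); bot.movel(pose(0.06,36,z)[0],max_speed=120); rep('down')
bot.movel(pose(0.06,20,z)[0],max_speed=60,threshold=10); rep('near')
for th in np.linspace(0.2,1.66,8):
    p,r=pose(th,16,z)
    if rep(bot.movel(p,r,max_speed=35,threshold=10)): break
m=imaging.camera_model("wrist"); np.save("m5.npy",m,allow_pickle=True); cv2.imwrite("pics/w5.png",imaging.capture("wrist"))
E
```

```text
down 22.625 [  59.7 -116.5   25.6] [ 0.2 -0.6 -0.9]
near 23.0417 [  59.1 -100.9   26.2] [ 0.7 -0.1  0.6]
False 23.5083 [ 60.2 -90.1  25.7] [0.5 0.7 1.2]
False 23.9583 [ 60.3 -79.2  25.4] [-0.5 -0.1  0.4]
False 24.4083 [ 58.4 -68.8  25.5] [-0.2 -0.6  0.4]
False 24.8583 [ 54.3 -59.2  25.5] [ 0.3 -0.3 -0.2]
False 25.3083 [ 48.3 -50.5  25.5] [ 0.1  1.2 -0.8]
False 25.7583 [ 40.6 -43.3  25.5] [0.2 0.2 0.5]
False 26.2083 [ 31.6 -37.8  25.5] [ 0.2 -0.4  0.8]
True 26.55 [ 25.  -34.1  25.2] [-0.2  2.7  1. ]
```

View pics/w5.png

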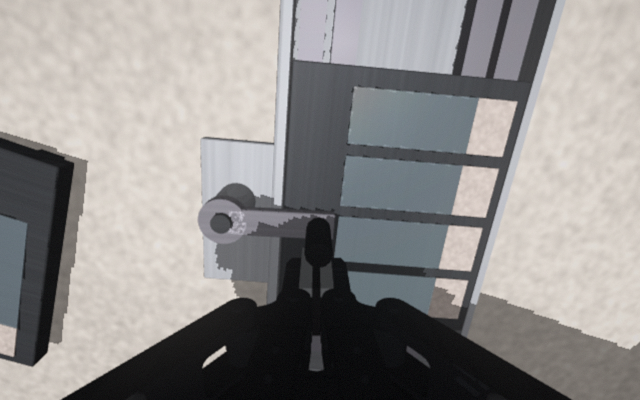

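The catch now lies across the carrier edge, with the hub at (222,220) and the post at (318,225), against the finger and its end stop. I'll withdraw and check.

```bash
python3 - <<'E'
from h import *
bot.movel(W(60,-34,25.3),max_speed=100); bot.movel(W(75,-34,180),max_speed=200)
m=imaging.camera_model("wrist"); np.save("m6.npy",m,allow_pickle=True); cv2.imwrite("pics/w6.png",imaging.capture("wrist"))
s=bot.get_state(); print(s['t'],D(s['tcp_pos']),s['contact_force'].round(1))
E
```

```text
28.0833 [ 74.9 -33.  178.6] [-0.8  0.   0. ]
```

View pics/w6.png

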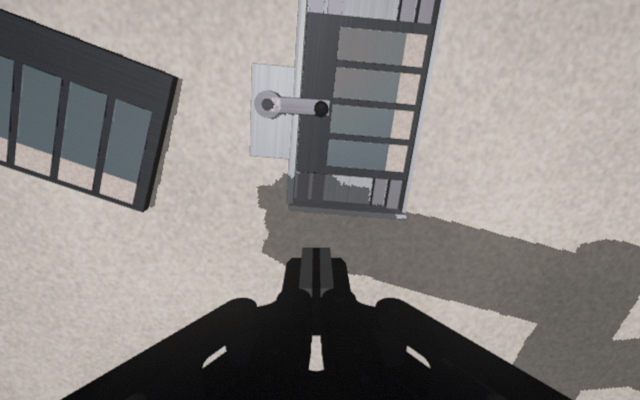

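The hand is clear, with the hub at (268,104) and the post top at (321,109). The carrier's front edge runs (297,169)–(409,183) and its rear edge (306,12)–(435,26).

```bash
python3 - <<'E'
from h import *
m=np.load("m6.npy",allow_pickle=True).item()
h,p=D(ray((268,104),40.5,m)),D(ray((321,109),70.5,m)); print(h,p,np.arctan2(p[1]-h[1],p[0]-h[0]))
for q in[(297,169),(409,183),(306,12),(435,26)]: print(D(ray(q,32,m)))
E
```

```text
[  9.1 -82.5  40.5] [  7.7 -35.3  70.5] 1.6004486499831694
[ 68.6 -52.8  32. ]
[73.3 59.7 32. ]
[-68.2 -54.4  32. ]
[-67.2  56.9  32. ]
```

Catch at 1.60 rad, carrier seated.

```bash
python3 -c "
from bench import bot
print(bot.sign_off())"
```

```text
the job is handed in; nothing more can be done
None
```

The job is handed in: the carrier is in its notches, the catch measures about 1.60 rad over it, and the hand is clear, at about 28 s of the 51 s; the sign-off call returned no verdict.

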